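# Pin and bolt the glass-guard post foot on the café counter

### The job

The foot plate of the glass-guard post lies in its channel on the café counter, but it sits a little too far from the robot, so its two holes do not line up with the holes of the bed plate underneath. Take the taper-nosed drift pin from the black holder, feel with it through the plate's hole nearer the robot, draw the plate back until the holes meet and press the pin fully home; then drop the thumb bolt fully home in the farther hole and leave both standing there. Feel your way gently, never force the pin or the bolt against the metal, and leave the mug, the jar and the screwdriver alone.

Things in the scene. Friction and masses are not known exactly. Their poses are not given: they have to be found in the camera images.
- mount: Fixed aluminium channel, 340 x 90 x 44 mm, walls 9 mm; origin at the centre of its underside, x along it away from the robot, z up. Inside lies a steel bed plate, top face 36 mm above the counter, with two 15 mm through holes 160 mm apart on the centre line. The bed is clamped up to 15 mm either way along x from the channel's middle, so its holes must be found by feel; it does not move.
- near_hole (a point): Top centre (44.5 mm above the counter) of the foot plate's 15 mm hole nearer the robot; x along the channel away from the robot, z up. Steel plate 220 x 66 x 8 mm just above the bed; it slides only along the channel, about 3 N of drag, and starts 4 to 22 mm too far along +x from the bed's holes: draw it towards -x. A tube stub 40 mm wide, 30 mm tall stands mid-way between its holes.
- far_hole (a point): Centre, at the top face, of the foot plate's other 15 mm hole, 160 mm farther along x than near_hole; same axes.
- pin_grip (a point): Steel drift pin, about 120 g, nose down in the holder: centre (half-way up) of its round grip, 20 mm across and 46 mm tall, with a 22 mm collar 4 mm thick at its bottom; z along the pin, up. Below the collar a 36 mm shank: 13.6 mm across for 22 mm, then tapering to 11.4 mm at the flat nose, which is 59 mm below this point.
- pin_shoulder (a point): Centre of the underside of the drift pin's collar, 23 mm below the centre of its grip; it lies on the top face of the foot plate when the pin is fully home.
- bolt_grip (a point): Thumb bolt, steel, about 110 g, standing in the other hole of the holder: centre (half-way up) of its round head, 28 mm across and 32 mm tall; z along the bolt, up. Below the head a smooth shank 12 mm across and 28 mm long, chamfered to 8 mm over its last 4 mm; no thread. The shank's end is 44 mm below this point.
- bolt_shoulder (a point): Centre of the underside of the thumb bolt's head, 16 mm below the centre of the head; it lies on the top face of the foot plate when the bolt is fully home.
- pin: The drift pin; origin at point pin_shoulder.
- bolt: The thumb bolt; origin at point bolt_shoulder.
- holder: Fixed black plastic block 60 x 150 x 50 mm, origin at the centre of its underside; two holes 80 mm apart along its y, 44 mm deep and 19 mm wide, in which the pin and the bolt stand, in either order, collar and head resting on its top face.
- mug: Bystander: white mug, 76 mm across, 85 mm tall; origin at the centre of its underside.
- jar: Bystander: amber jar with black cap, 70 mm across, 110 mm tall; origin at the centre of its underside.
- driver: Bystander: screwdriver 200 mm long lying on the counter; origin near its middle.
Not all that is in view belongs to the job. Leave any green or red look-alike of the bolt alone. Leave any yellow look-alike of the pin alone.

How it is judged:
By the outcome, as a careful person would: the job done as asked, in the order asked, and still so for the second after the job is handed in, with the robot touching nothing.
It also fails if it takes over 61 s, if anything falls off the work surface, if the arm or the gripper's body presses on something with over 40 N, if the wrist force passes 120 N, or if a joint passes its speed limit or range.

### The arm

A 6-joint arm with a two-finger parallel gripper is mounted at the origin on the work surface. World frame = base frame: x ahead of the robot, y to its left, z up, the work surface at z = 0. Lengths are in m, angles in rad, forces in N, time in s.
With the tool pointing down it reaches from about 0.425 to 0.925 m from the base axis. Payload 12.5 kg.
Tool frame: the origin (TCP) lies on the centre line of the jaws, within the pads' length; the fingertips stand 19 mm ahead of it and the grasp point (between the pads) is the TCP; z points along the fingers, y is the line along which they close (so a half turn about z gives the same grasp; the last joint's range is limited). The gripper opens to 85 mm and grips with 20 to 120 N. Pads are 22 mm wide; open, the fingers measure 114 mm over their backs; the gripper's body (76 mm by 85 mm) begins 54 mm behind the grasp point. The pads swing forward as they close: fully open they stand 13 mm farther back than shut.
Start: joints at [1.235, 0.491, 1.559, -0, 1.092, -0.106], TCP at [0.142, 0.609, 0.25] pointing down, gripper open.
Joint ranges: [-3.1, 3.1], [-0.84, 2.19], [0.05, 2.79], [-1.13, 4.28], [0.06, 2.93], [-2.69, 2.69]. Speed limits (rad/s): [2.22, 2.22, 2.79, 3.14, 3.14, 3.14].

### API

Orientations are given as a rotation vector (axis times angle).
In Python, from plant import bot gives the robot as it stands.
- The arm moves only by the tool send_rows, never from a script. Its argument "increments" is text: rows parted by semicolons, each of 5 numbers parted by spaces: the finger opening in m, from 0 to 0.0854, then the shift along the tool's x, y, z in m, then the turn about the tool's z in degrees. A call has 1 to 8 rows; each row is the pose to reach, as a shift and turn from the pose commanded when the call began, along the tool's axes at that moment; what a row does not reach only later rows make up. A row lasts 1/10 s, in which the tool goes at most 50 mm and 8.59 degrees, less where a joint would pass 70% of its speed; a pose out of reach is approached as far as the arm can. A call with a gripper value outside its range is refused whole. The fingers move at their own pace and stop on an object; "grip_force" is the grip in N (left out, the last holds). Time passes only in rows, so rows that repeat a pose let the fingers close. It gives the time, the measured TCP pose, the force, the opening and the grip force at its end, in the units of the state.
- bot.read_state(): the state, without advancing time (a new reading comes with each control period).
- bot.grab_frame(name): name is "scene" or "side" or "wrist"; returns a dict with "frame" (480x640x3 uint8, blue, green, red), "range_z" (480x640 float32, m along the optical axis (not along the pixel's ray), 0 where there is no reading), "fx", "fy", "cx", "cy" (pixels), "origin" and "orientation" of the camera in the world; the wrist camera has in their place "hand_eye" (4x4, takes a point from camera to tool coordinates, whose origin is the TCP and whose axes are the flange's). Camera axes: x right, y down, z forward; pixel columns grow to the right and rows downward; lengths in m; the calibration is good to about 2 mm. The wrist camera is an equidistant fisheye: a pixel r from the principal point sees the ray r / f radians off the axis. A picture is of the moment at which its call begins: read the wrist's pose just before it.
- bot.hand_in(): hands the job in; it is judged then, once.
The state is a dict: "time_s": time; "q": joint angles; "dq": joint speeds; "effort": joint torques, N m; "ee_pos": TCP position; "eef_rot": TCP orientation; "contact_force": force on the tool from outside, world axes, zero at the start; "ft_torque": the same for the moment, N m; "width": finger opening in m; "gripper_force": force on a finger pad.
Only numpy, scipy, OpenCV 4.12 (cv2) and the standard library are available. Lean on these libraries where they do the work, as an engineer would, in place of code of your own. Each camera call takes 0.05 s, during which the arm holds its last target. There are 200 camera calls.

## Working session

There is one attempt and no reset: what is moved stays moved. The work goes in short steps, Python scripts to look and compute and a tool call to move; the robot and the scene stay as the last step left them, time stands still between calls to the robot, and variables do not carry over. Pictures are saved under pics/ and viewed, at most 10 in all, crops included, and the job is handed in when it is done.

Besides the shell and the picture viewer there is one more tool, called after "Request:" as name(argument=value, ...), one argument or row to a line, values as JSON. send_rows: Moves the arm, as the interface text tells. Its arguments: {"type":"object","properties":{"increments":{"type":"string"},"grip_force":{"type":"number"}},"required":["increments"]}

```bash
mkdir -p pics; cat > h.py <<'E'
import numpy as np, cv2
from scipy.spatial.transform import Rotation as R
from plant import bot
def cam(n):
    f=bot.grab_frame(n)
    return f
def pose(f):
    o=np.array(f["orientation"],float)
    M=o if o.shape==(3,3) else R.from_rotvec(o).as_matrix() if o.size==3 else None
    return np.array(f["origin"]),M
def pts(f):
    z=f["range_z"];v,u=np.mgrid[:480,:640]
    P=np.stack([(u-f["cx"])/f["fx"]*z,(v-f["cy"])/f["fy"]*z,z],-1)
    o,M=pose(f); return P@M.T+o
def ray(f,u,v,zp):
    o,M=pose(f); d=M@np.array([(u-f["cx"])/f["fx"],(v-f["cy"])/f["fy"],1]); return o+d*(zp-o[2])/d[2]
E
python3 - <<'E'
from h import *
s=bot.read_state();print(s)
for n in("scene","side"):
    f=cam(n);cv2.imwrite(f"pics/{n}0.png",f["frame"]);print(n,f["orientation"],f["origin"],f["fx"],f["cx"],f["cy"])
E
```

```text
{'time_s': 0.0, 'q': array([ 1.23537621e+00,  4.91563559e-01,  1.55945482e+00, -1.86501572e-05,
        1.09171079e+00, -1.05580181e-01]), 'dq': array([ 0.00131873,  0.00160827,  0.00087389, -0.00071911,  0.00260732,
        0.00059596]), 'effort': array([-2.11340237e-03, -6.18431139e+01, -2.61596400e+01, -8.28694374e-05,
        4.02876001e-03, -2.19013765e-05]), 'ee_pos': array([0.14228878, 0.60837231, 0.24972339]), 'eef_rot': array([-3.60197449e-01, -3.12064077e+00,  1.74757119e-03]), 'contact_force': array([-0.04225411, -1.30958182, -0.16278569]), 'ft_torque': array([-0.02994267,  0.05113898,  0.00055999]), 'gripper_force': 0.0, 'width': 0.08549495083980517}
scene [-2.23053405 -1.00889608  0.40241581] [ 1.19000656 -0.55750334  1.0225181 ] 507.8251310737204 320.61347206471527 240.3090687402084
side [-2.25985577 -0.25332742  0.08629554] [ 0.768446   -0.97731817  0.8910781 ] 511.54553767797506 310.2826404683856 242.06444164567202
```

View pics/scene0.png

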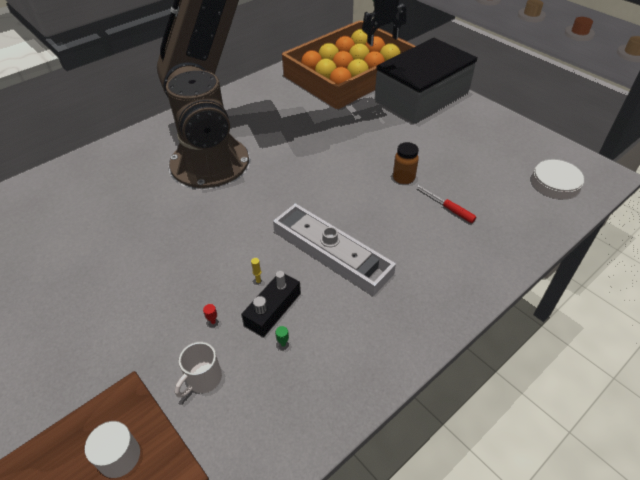

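View pics/side0.png

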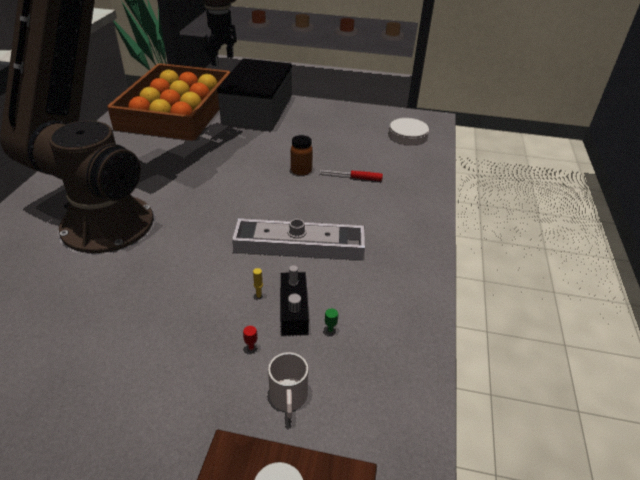

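The scene view shows the silver pin candidate at (280,280) and the bolt candidate at (259,304), both in the black holder. The channel runs from (274,210) to (393,285), with plate holes near (307,226) and (354,255). Look-alikes to leave alone are yellow (256,268), red (211,314) and green (283,337). I'll check the choice with a close crop and measure.

```bash
python3 - <<'E'
from h import *
ims=[]
for n,(c0,r0,w,h) in dict(scene=(190,190,215,160),side=(220,205,160,140)).items():
    f=cam(n);I=f["frame"];P=pts(f)
    ims.append(cv2.resize(I[r0:r0+h,c0:c0+w],(800 if 0 else 560,300 if 0 else 290),interpolation=cv2.INTER_CUBIC))
    z=P[...,2]
    roi=np.zeros(z.shape,bool);roi[r0:r0+h,c0:c0+w]=1
    for lo,hi in((.088,.105),(.074,.087),(.046,.054),(.038,.048),(.068,.085)):
        m=(roi&(z>lo)&(z<hi)).astype(np.uint8)
        k,l,st,c=cv2.connectedComponentsWithStats(m)
        for i in range(1,k):
            if st[i,4]>15:
                q=P[l==i];print(n,(lo,hi),st[i,4],c[i].round(),np.median(q,0).round(4),q.min(0).round(3),q.max(0).round(3))
cv2.imwrite("pics/crop1.png",np.vstack(ims))
E
```

```text
scene (0.088, 0.105) 59 [280. 275.] [ 0.5712 -0.1577  0.095 ] [ 0.56  -0.167  0.088] [ 0.579 -0.148  0.1  ]
scene (0.074, 0.087) 56 [255. 262.] [ 0.4892 -0.1718  0.0815] [ 0.478 -0.181  0.074] [ 0.498 -0.16   0.086]
scene (0.074, 0.087) 27 [280. 280.] [ 0.5752 -0.1618  0.0792] [ 0.564 -0.167  0.074] [ 0.578 -0.148  0.086]
scene (0.074, 0.087) 120 [259. 302.] [ 0.592  -0.2351  0.081 ] [ 0.577 -0.248  0.074] [ 0.604 -0.22   0.085]
scene (0.074, 0.087) 94 [201. 345.] [ 0.5959 -0.3914  0.0824] [ 0.584 -0.413  0.074] [ 0.626 -0.378  0.087]
scene (0.046, 0.054) 28 [330. 234.] [0.5213 0.0409 0.0503] [0.514 0.032 0.046] [0.531 0.049 0.054]
scene (0.046, 0.054) 78 [330. 242.] [0.544  0.0202 0.0486] [0.506 0.006 0.046] [0.558 0.06  0.054]
scene (0.046, 0.054) 1031 [271. 300.] [ 0.5847 -0.1951  0.0495] [ 0.536 -0.274  0.046] [ 0.628 -0.115  0.054]
scene (0.046, 0.054) 23 [210. 314.] [ 0.527  -0.3272  0.05  ] [ 0.515 -0.338  0.047] [ 0.531 -0.315  0.054]
scene (0.046, 0.054) 27 [282. 337.] [ 0.6829 -0.2423  0.0505] [ 0.67  -0.252  0.047] [ 0.688 -0.226  0.054]
scene (0.038, 0.048) 2432 [333. 244
[... 2646 characters left out ...]
742 -0.2462  0.0447] [ 0.661 -0.25   0.039] [ 0.688 -0.238  0.048]
side (0.038, 0.048) 83 [295. 322.] [ 0.6001 -0.2638  0.043 ] [ 0.571 -0.274  0.038] [ 0.628 -0.255  0.048]
side (0.038, 0.048) 39 [250. 340.] [ 0.5212 -0.3325  0.0428] [ 0.506 -0.338  0.038] [ 0.531 -0.316  0.048]
side (0.068, 0.085) 95 [297. 225.] [0.5354 0.0318 0.0731] [0.515 0.012 0.068] [0.553 0.054 0.078]
side (0.068, 0.085) 77 [257. 274.] [ 0.4894 -0.1723  0.0801] [ 0.478 -0.179  0.068] [ 0.497 -0.157  0.085]
side (0.068, 0.085) 51 [293. 277.] [ 0.5712 -0.1616  0.0765] [ 0.56  -0.165  0.068] [ 0.58  -0.155  0.085]
side (0.068, 0.085) 148 [294. 301.] [ 0.5912 -0.2361  0.081 ] [ 0.576 -0.247  0.068] [ 0.605 -0.215  0.085]
```

View pics/crop1.png

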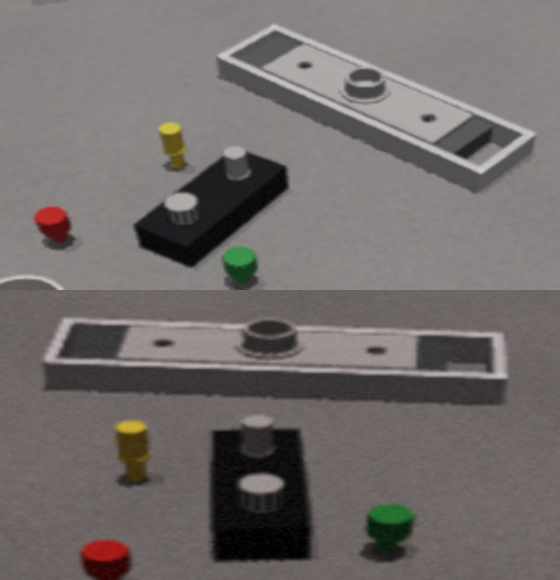

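The crop confirms both choices: the tall thin silver pin is at the far end of the holder, and the wide silver bolt is at its near-mug end. Next I need the channel axis and the hole positions.

```bash
python3 - <<'E'
from h import *
for n,(c0,r0,w,h) in dict(scene=(265,195,140,100),side=(228,212,142,50)).items():
    f=cam(n);P=pts(f);I=f["frame"]
    m=np.zeros((480,640),bool);m[r0:r0+h,c0:c0+w]=1
    q=P[m&(P[...,2]>.03)&(P[...,2]<.052)]
    r=cv2.minAreaRect((q[:,:2]*1000).astype(np.float32));print(n,r)
    g=cv2.cvtColor(I,cv2.COLOR_BGR2GRAY)
    # dark blobs on the plate
    bh=cv2.morphologyEx(g,cv2.MORPH_BLACKHAT,np.ones((9,9),np.uint8));bh[~m]=0
    k,l,st,c=cv2.connectedComponentsWithStats((bh>35).astype(np.uint8))
    for i in range(1,k):
        if 8<st[i,4]<90:
            mm=l==i;v,u=np.nonzero(mm);W=bh[mm].astype(float);uu=(u*W).sum()/W.sum();vv=(v*W).sum()/W.sum()
            print(st[i],round(uu,1),round(vv,1),ray(f,uu,vv,.0445).round(4))
E
```

```text
scene ((550.799560546875, -58.4100341796875), (343.4214782714844, 280.0196533203125), 8.3355073928833)
[293 207   7   3  17] 295.6 208.1 [0.3818 0.0407 0.0445]
[301 211   6   6  26] 302.9 213.4 [0.411  0.0424 0.0445]
[278 217   7   7  29] 281.3 219.9 [ 0.3912 -0.0168  0.0445]
[304 224   6   4  20] 306.6 225.6 [0.4527 0.0205 0.0445]
[352 253   6   5  24] 354.0 254.8 [0.6109 0.0444 0.0445]
[370 252   7   4  15] 372.3 254.3 [0.6403 0.0801 0.0445]
[365 261  14  17  81] 371.5 270.2 [0.6755 0.0421 0.0445]
[381 261  10  10  41] 386.2 264.8 [0.6876 0.0815 0.0445]
[284 274   9   9  34] 286.6 276.9 [ 0.553  -0.127   0.0445]
[270 276   8   8  29] 274.0 280.3 [ 0.5409 -0.1566  0.0445]
side ((539.1287841796875, 36.219329833984375), (341.3292236328125, 99.97842407226562), 8.323882102966309)
[292 220  11   7  55] 296.7 222.8 [0.5236 0.0751 0.0445]
[264 229   6   4  20] 266.2 230.3 [0.4532 0.0249 0.0445]
[236 233   3   5  11] 237.1 235.2 [ 0.3856 -0.0127  0.0445]
[325 232   6   4  19] 327.1 233.7 [0.6114 0.049  0.0445]
[255 238  10   1  10] 259.3 238.0 [ 0.4446 -0.0098  0.0445]
[270 239  10   1  10] 274.6 239.0 [ 0.4838 -0.0044  0.0445]
[305 241  11   1  11] 309.9 241.0 [0.574  0.0094 0.0445]
[321 242  12   1  12] 326.5 242.0 [0.6163 0.0157 0.0445]
```

```bash
cat >> h.py <<'E'
def goal(x,y,z,yaw=98.33):
    s=bot.read_state();M=R.from_rotvec(s["eef_rot"]).as_matrix();p=np.array(s["ee_pos"])
    ty=np.degrees(np.arctan2(M[1,1],M[0,1]))
    print("t",round(s["time_s"],2),"pos",p.round(4),"yaw",ty.round(2),"tilt",M[2].round(3),"q",np.round(s["q"],2))
    print("shift",((np.array([x,y,z])-p)@M).round(4),"turn",round(-(yaw-ty),2))
E
python3 -c "
from h import *
goal(.45,.25,.25)"
```

```text
t 0.3 pos [0.1423 0.6085 0.2501] yaw 76.84 tilt [ 0. -0. -1.] q [ 1.24  0.49  1.56  0.    1.09 -0.11]
shift [-3.813e-01 -2.790e-01  2.000e-04] turn -21.49
```

Request:
send_rows(
  increments="0.07 -0.382 -0.278 0 -21.5;0.07 -0.382 -0.278 0 -21.5;0.07 -0.382 -0.278 0 -21.5;0.07 -0.382 -0.278 0 -21.5;0.07 -0.382 -0.278 0 -21.5;0.07 -0.382 -0.278 0 -21.5;0.07 -0.382 -0.278 0 -21.5;0.07 -0.382 -0.278 0 -21.5",
)

```text
time_s: 1.1
ee_pos: [0.403, 0.306, 0.2505]
eef_rot: [-0.228, 3.133, 0.0]
contact_force: [0.3, 0.6, -0.1]
width: 0.07
gripper_force: 0.0
```

```bash
python3 -c "
from h import *
goal(.534,-.163,.25)"
```

```text
t 1.1 pos [0.403  0.306  0.2505] yaw 98.34 tilt [-0.  0. -1.] q [ 0.52  0.32  1.85  0.    0.97 -1.2 ]
shift [-6.16e-02 -4.83e-01  4.00e-04] turn 0.01
```

Request:
send_rows(
  increments="0.06 -0.06 -0.398 0 0;0.06 -0.06 -0.398 0 0;0.06 -0.06 -0.398 0 0;0.06 -0.06 -0.398 0 0;0.06 -0.06 -0.398 0 0;0.06 -0.06 -0.398 0 0;0.06 -0.06 -0.398 0 0;0.06 -0.06 -0.398 0 0",
)

```text
time_s: 1.9
ee_pos: [0.5186, -0.0772, 0.2505]
eef_rot: [-0.228, 3.133, -0.0]
contact_force: [0.4, 0.3, 0.4]
width: 0.0603
gripper_force: 0.0
```

```bash
cat >> h.py <<'E'
def wcam():
    s=bot.read_state();f=bot.grab_frame("wrist")
    M=R.from_rotvec(s["eef_rot"]).as_matrix();H=np.array(f["hand_eye"])
    f["o"]=np.array(s["ee_pos"])+M@H[:3,3];f["M"]=M@H[:3,:3];return f
def wray(f,u,v,zp):
    a=(u-f["cx"]);b=(v-f["cy"]);r=np.hypot(a,b);t=r/f["fx"];k=np.sin(t)/max(r,1e-9)
    d=f["M"]@np.array([a*k,b*k,np.cos(t)]);return f["o"]+d*(zp-f["o"][2])/d[2]
def wpix(f,p):
    c=f["M"].T@(np.array(p)-f["o"]);r=np.hypot(c[0],c[1]);t=np.arctan2(r,c[2])*f["fx"]
    return np.array([f["cx"]+c[0]/r*t,f["cy"]+c[1]/r*t])
E
python3 - <<'E'
from h import *
goal(.57,-.157,.14)
f=wcam();print(f["fx"],f["fy"],f["cx"],f["cy"],np.array(f["hand_eye"]).round(3).tolist())
cv2.imwrite("pics/w1.png",f["frame"])
for p in((.5695,-.157,.096),(.5905,-.2335,.082),(.453,.0227,.0445),(.611,.0467,.0445)):print(p,wpix(f,p).round())
E
```

```text
t 1.9 pos [ 0.5186 -0.0772  0.2505] yaw 98.32 tilt [-0. -0. -1.] q [-0.27  0.35  1.8   0.    0.99 -1.99]
shift [-0.0393 -0.0864  0.1105] turn -0.01
371.64829954431775 371.64829954431775 328.0331379318923 237.85907741127855 [[0.0, -0.946, -0.324, 0.082], [1.0, 0.0, -0.0, -0.0], [0.0, -0.324, 0.946, -0.124], [0.0, 0.0, 0.0, 1.0]]
(0.5695, -0.157, 0.096) [225. 267.]
(0.5905, -0.2335, 0.082) [151. 269.]
(0.453, 0.0227, 0.0445) [447. 154.]
(0.611, 0.0467, 0.0445) [432. 309.]
```

View pics/w1.png

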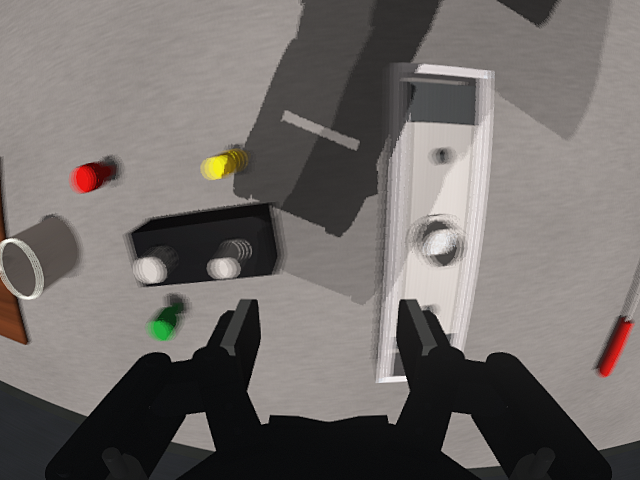

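The wrist view (blurred by motion) shows the pin at (223,267), the bolt at (151,269) and the near hole at (442,155), all close to prediction. I'll descend on the pin.

Request:
send_rows(
  increments="0.05 -0.039 -0.086 0.05 0;0.05 -0.039 -0.086 0.08 0;0.05 -0.039 -0.086 0.11 0;0.05 -0.039 -0.086 0.14 0;0.05 -0.039 -0.086 0.165 0;0.05 -0.039 -0.086 0.174 0;0.05 -0.039 -0.086 0.174 0",
)

```text
time_s: 2.65
ee_pos: [0.5691, -0.1543, 0.0755]
eef_rot: [0.228, -3.132, -0.001]
contact_force: [-0.0, -0.3, 0.4]
width: 0.0501
gripper_force: 0.0
```

```bash
python3 - <<'E'
from h import *
goal(.5695,-.157,.0765)
f=wcam();cv2.imwrite("pics/w2.png",f["frame"][200:480,150:500])
print(wpix(f,(.5695,-.157,.096))-[150,200])
E
```

```text
t 2.65 pos [ 0.5691 -0.1543  0.0755] yaw 98.34 tilt [ 0.002  0.001 -1.   ] q [-0.38  0.66  1.8   0.    0.68 -2.09]
shift [ 0.     -0.0028 -0.001 ] turn 0.01
[170.4445091 164.1653527]
```

View pics/w2.png

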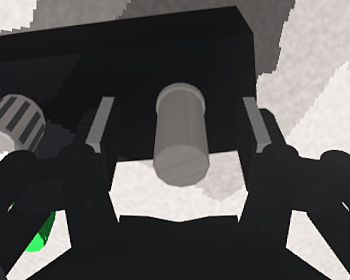

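The pin stands centred between the jaws, its top near (181,165) in the crop. I'll close on it.

Request:
send_rows(
  increments="0.0 0 0 0 0;0.0 0 0 0 0;0.0 0 0 0 0;0.0 0 0 0 0;0.0 0 0 0 0",
  grip_force=90,
)

```text
time_s: 3.2
ee_pos: [0.5699, -0.1546, 0.0779]
eef_rot: [-0.228, 3.131, -0.002]
contact_force: [-0.5, 0.4, 6.6]
width: 0.018
gripper_force: 87.5
```

Request:
send_rows(
  increments="0.0 0 0 -0.02 0;0.0 0 0 -0.05 0;0.0 0 0 -0.075 0;0.0 0 0 -0.075 0;0.0 0 0 -0.075 0",
)

```text
time_s: 3.7
ee_pos: [0.5693, -0.1544, 0.1517]
eef_rot: [-0.228, 3.132, -0.001]
contact_force: [-1.0, -0.1, -2.8]
width: 0.0181
gripper_force: 87.8
```

```bash
python3 - <<'E'
from h import *
print(bot.read_state()["width"],bot.read_state()["contact_force"])
goal(.45,.0227,.15)
f=wcam();I=f["frame"].copy()
np.save("w3.npy",I)
cv2.imwrite("pics/w3.png",I)
E
```

```text
0.01807279610485022 [-1.04240725 -0.14615205 -2.78180765]
t 3.7 pos [ 0.5693 -0.1544  0.1517] yaw 98.34 tilt [-0.001 -0.001 -1.   ] q [-0.38  0.56  1.75  0.    0.84 -2.09]
shift [0.0924 0.1925 0.0015] turn 0.01
```

Request:
send_rows(
  increments="0.0 0.016 0.045 0 0;0.0 0.032 0.09 0 0;0.0 0.048 0.135 0 0;0.0 0.062 0.175 0 0;0.0 0.069 0.192 0 0;0.0 0.069 0.192 0 0;0.0 0.069 0.192 0 0;0.0 0.069 0.192 0 0",
)

```text
time_s: 4.55
ee_pos: [0.4738, 0.0248, 0.1509]
eef_rot: [0.227, -3.133, -0.0]
contact_force: [0.4, -0.5, -1.8]
width: 0.0176
gripper_force: 88.2
```

```bash
python3 - <<'E'
from h import *
goal(.453,.0227,.12)
f=wcam();I=f["frame"]
print(wpix(f,(.453,.0227,.0445)),wpix(f,(.453,.0252,.0445)))
cv2.imwrite("pics/w4.png",cv2.resize(I[90:390,170:490],(800,600),interpolation=cv2.INTER_CUBIC)[:, :])
np.save("w4.npy",I)
E
```

```text
t 4.55 pos [0.4738 0.0248 0.1509] yaw 98.29 tilt [ 0.  0. -1.] q [-0.09  0.42  2.03  0.    0.69 -1.8 ]
shift [0.0209 0.001  0.0309] turn -0.04
[329.73143132 211.69934931] [333.58780666 212.24525778]
```

View pics/w4.png

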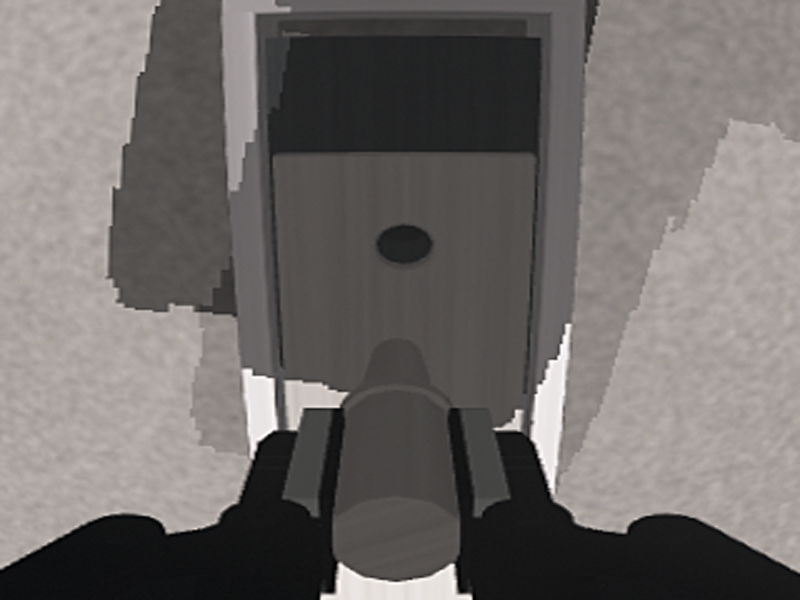

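The hole shows at crop (404,244), which is wrist pixel (332,212), where predicted. It is about 2 mm to +y of the jaw line, and the pin hangs straight. I'll move over it and go down to a few mm above the plate.

Request:
send_rows(
  increments="0.0 0.01 0.002 0 0;0.0 0.021 0.002 0.01 0;0.0 0.021 0.002 0.025 0;0.0 0.021 0.002 0.035 0;0.0 0.021 0.002 0.037 0;0.0 0.021 0.002 0.037 0;0.0 0.021 0.002 0.037 0",
)

```text
time_s: 5.3
ee_pos: [0.4524, 0.0244, 0.1146]
eef_rot: [-0.228, 3.133, 0.0]
contact_force: [0.4, -0.4, -0.7]
width: 0.018
gripper_force: 88.2
```

```bash
python3 - <<'E'
from h import *
goal(.4533,.0247,.103)
f=wcam();I=f["frame"];s=bot.read_state();print(s["contact_force"])
M=R.from_rotvec(s["eef_rot"]).as_matrix();p=s["ee_pos"]
for z in(-.0185,.028,.064):print(z,wpix(f,p+M@np.array([0,1e-6,z])))
cv2.imwrite("pics/w5.png",cv2.resize(I[150:390,230:430],(500,600),interpolation=cv2.INTER_CUBIC))
E
```

```text
t 5.3 pos [0.4524 0.0244 0.1146] yaw 98.33 tilt [-0.  0. -1.] q [-0.09  0.47  2.11  0.    0.57 -1.81]
shift [-0.0009  0.0002  0.0116] turn -0.0
[ 0.47612325  0.10212281 -2.26282297]
-0.0185 [328.37084196 361.08487944]
0.028 [328.30205742 299.33418306]
0.064 [328.26607955 268.28381766]
```

View pics/w5.png

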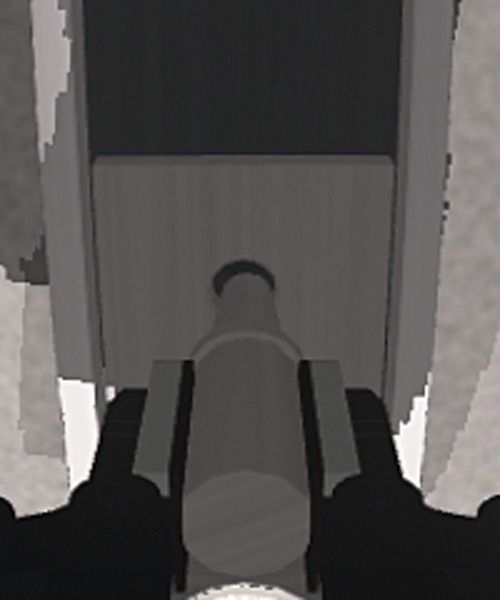

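Seen from the wrist, the nose sits over the hole: hole edges at columns 213–275, nose centred at 246. I'll feel down slowly, moving 1 mm farther along +x.

Request:
send_rows(
  increments="0.0 -0.001 -0.0003 0.003 0;0.0 -0.001 -0.0003 0.006 0;0.0 -0.001 -0.0003 0.008 0;0.0 -0.001 -0.0003 0.009 0;0.0 -0.001 -0.0003 0.010 0;0.0 -0.001 -0.0003 0.010 0",
)

```text
time_s: 5.95
ee_pos: [0.4533, 0.0243, 0.1042]
eef_rot: [0.228, -3.133, -0.0]
contact_force: [0.5, 0.3, -1.9]
width: 0.0179
gripper_force: 88.2
```

Request:
send_rows(
  increments="0.0 0 0 0.001 0;0.0 0 0 0.002 0;0.0 0 0 0.003 0;0.0 0 0 0.004 0;0.0 0 0 0.004 0",
)

```text
time_s: 6.45
ee_pos: [0.4532, 0.0243, 0.1002]
eef_rot: [0.228, -3.133, -0.0]
contact_force: [0.8, -0.5, -1.5]
width: 0.0181
gripper_force: 88.2
```

Request:
send_rows(
  increments="0.0 0 0 0.0005 0;0.0 0 0 0.001 0;0.0 0 0 0.0015 0;0.0 0 0 0.0015 0",
)

```text
time_s: 6.85
ee_pos: [0.4535, 0.0243, 0.0997]
eef_rot: [-0.228, 3.132, -0.0]
contact_force: [-2.5, -0.3, 15.2]
width: 0.0182
gripper_force: 89.4
```

Bed contact at TCP z ≈ 0.100. I'll ease off to a light touch and draw the plate towards the robot.

Request:
send_rows(
  increments="0.0 0.0005 0 -0.0006 0;0.0 0.001 0 -0.0006 0;0.0 0.0015 0 -0.0006 0;0.0 0.002 0 -0.0006 0;0.0 0.0025 0 -0.0006 0;0.0 0.003 0 -0.0006 0;0.0 0.0035 0 -0.0006 0;0.0 0.004 0 -0.0006 0",
)

```text
time_s: 7.65
ee_pos: [0.4507, 0.0237, 0.0998]
eef_rot: [-0.228, 3.13, -0.001]
contact_force: [6.3, 1.4, 3.0]
width: 0.0178
gripper_force: 88.3
```

Request:
send_rows(
  increments="0.0 0.0005 0 0 0;0.0 0.001 0 0 0;0.0 0.0015 0 0 0;0.0 0.002 0 0 0;0.0 0.0025 0 0 0;0.0 0.003 0 0 0;0.0 0.0035 0 0 0;0.0 0.004 0 0 0",
)

```text
time_s: 8.45
ee_pos: [0.4453, 0.0231, 0.0993]
eef_rot: [0.228, -3.133, -0.0]
contact_force: [4.8, -1.4, -0.7]
width: 0.0178
gripper_force: 87.9
```

Request:
send_rows(
  increments="0.0 0 0 0.0005 0;0.0 0 0 0.001 0;0.0 0 0 0.0015 0;0.0 0 0 0.0015 0",
)

```text
time_s: 8.85
ee_pos: [0.4454, 0.0231, 0.0978]
eef_rot: [-0.228, 3.133, 0.0]
contact_force: [3.9, -1.0, 0.0]
width: 0.018
gripper_force: 87.9
```

The nose has dropped into the bed hole. I'll go deeper gently.

Request:
send_rows(
  increments="0.0 0 0 0.0007 0;0.0 0 0 0.0014 0;0.0 0 0 0.002 0;0.0 0 0 0.0027 0;0.0 0 0 0.0033 0;0.0 0 0 0.004 0;0.0 0 0 0.004 0",
)

```text
time_s: 9.55
ee_pos: [0.4454, 0.0231, 0.0938]
eef_rot: [-0.228, 3.133, 0.0]
contact_force: [4.9, -1.5, -1.9]
width: 0.0181
gripper_force: 87.9
```

Request:
send_rows(
  increments="0.0 0 0 0.0007 0;0.0 0 0 0.0014 0;0.0 0 0 0.002 0;0.0 0 0 0.0027 0;0.0 0 0 0.0033 0;0.0 0 0 0.004 0;0.0 0 0 0.004 0",
)

```text
time_s: 10.25
ee_pos: [0.4454, 0.0231, 0.0898]
eef_rot: [-0.228, 3.133, 0.0]
contact_force: [5.1, -1.4, -0.8]
width: 0.0178
gripper_force: 87.8
```

Request:
send_rows(
  increments="0.0 0 0 0.0007 0;0.0 0 0 0.0014 0;0.0 0 0 0.002 0;0.0 0 0 0.0027 0;0.0 0 0 0.0033 0;0.0 0 0 0.004 0;0.0 0 0 0.004 0",
)

```text
time_s: 10.95
ee_pos: [0.4454, 0.0231, 0.0858]
eef_rot: [-0.228, 3.133, 0.0]
contact_force: [4.8, -1.7, 0.3]
width: 0.018
gripper_force: 87.9
```

Request:
send_rows(
  increments="0.0 0 0 0.0012 0;0.0 0 0 0.0024 0;0.0 0 0 0.0036 0;0.0 0 0 0.0048 0;0.0 0 0 0.006 0;0.0 0 0 0.0075 0;0.0 0 0 0.009 0;0.0 0 0 0.01 0",
)

```text
time_s: 11.75
ee_pos: [0.4455, 0.0231, 0.0758]
eef_rot: [-0.228, 3.133, 0.0]
contact_force: [5.1, -1.6, 1.7]
width: 0.0183
gripper_force: 87.9
```

Request:
send_rows(
  increments="0.0 0 0 0.0008 0;0.0 0 0 0.0016 0;0.0 0 0 0.0024 0;0.0 0 0 0.003 0;0.0 0 0 0.0035 0;0.0 0 0 0.0035 0",
)

```text
time_s: 12.35
ee_pos: [0.4455, 0.0231, 0.0724]
eef_rot: [-0.228, 3.133, 0.0]
contact_force: [4.1, -1.5, 1.7]
width: 0.0179
gripper_force: 88.1
```

Request:
send_rows(
  increments="0.0 0 0 0.0005 0;0.0 0 0 0.001 0;0.0 0 0 0.001 0",
)

```text
time_s: 12.65
ee_pos: [0.4456, 0.0231, 0.0722]
eef_rot: [-0.228, 3.132, -0.0]
contact_force: [3.3, -0.1, 17.5]
width: 0.0181
gripper_force: 89.8
```

The pin is seated: firm stop at TCP z 0.072, which matches collar on plate. I'll ease off, release and lift.

Request:
send_rows(
  increments="0.0 0 0 -0.001 0;0.03 0 0 -0.001 0;0.05 0 0 -0.001 0;0.05 0 0 -0.001 0;0.05 0 0 -0.001 0;0.05 0 0 -0.03 0;0.05 0 0 -0.065 0;0.05 0 0 -0.078 0",
  grip_force=60,
)

```text
time_s: 13.45
ee_pos: [0.4456, 0.0232, 0.1516]
eef_rot: [-0.228, 3.131, -0.0]
contact_force: [-0.2, 0.1, 0.2]
width: 0.0499
gripper_force: 0.0
```

```bash
python3 - <<'E'
from h import *
goal(.59,-.232,.15)
f=cam("side");P=pts(f);m=np.zeros((480,640),bool);m[205:245,250:350]=1
m&=(P[...,2]>.083)&(P[...,2]<.2);q=P[m];print(len(q),q.max(0),q.min(0),np.sort(q[:,2])[-10:])
E
```

```text
t 13.45 pos [0.4456 0.0232 0.1516] yaw 98.34 tilt [-0.002 -0.    -1.   ] q [-0.1   0.39  2.09  0.    0.66 -1.81]
shift [-0.1058 -0.2734  0.0019] turn 0.01
92 [0.46241834 0.03387342 0.156924  ] [ 0.43530488 -0.01862306  0.08356699] [0.15110261 0.15125734 0.15141013 0.15235296 0.15235357 0.15368964
 0.15412809 0.15568081 0.15650825 0.156924  ]
```

Request:
send_rows(
  increments="0.06 -0.018 -0.046 0 0;0.06 -0.036 -0.092 0 0;0.06 -0.054 -0.138 0 0;0.06 -0.072 -0.184 0 0;0.06 -0.09 -0.23 0 0;0.06 -0.106 -0.273 0 0;0.06 -0.106 -0.273 0 0;0.06 -0.106 -0.273 0 0",
)

```text
time_s: 14.3
ee_pos: [0.5892, -0.2321, 0.1477]
eef_rot: [0.226, -3.131, -0.002]
contact_force: [0.6, 0.6, -1.4]
width: 0.06
gripper_force: 0.0
```

```bash
python3 - <<'E'
from h import *
goal(.5905,-.2315,.0715)
f=wcam();I=f["frame"];print(wpix(f,(.5905,-.2315,.082)))
cv2.imwrite("pics/w6.png",cv2.resize(I[180:430,190:470],(560,500)))
E
```

```text
t 14.3 pos [ 0.5892 -0.2321  0.1477] yaw 98.25 tilt [ 0.002  0.002 -1.   ] q [-0.48  0.61  1.64  0.    0.89 -2.19]
shift [-0.0015  0.0003  0.0762] turn -0.08
[328.7403339  269.40168479]
```

View pics/w6.png

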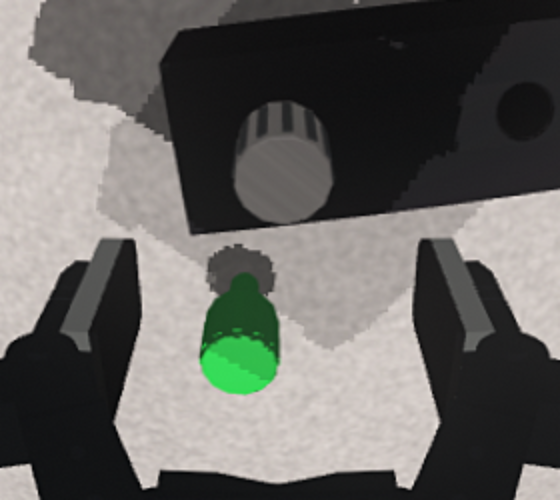

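The wrist view shows the bolt head at crop (283,180), centred between the jaws and matching the prediction. I'll descend.

Request:
send_rows(
  increments="0.06 -0.001 0.001 0.02 0;0.06 -0.001 0.001 0.04 0;0.06 -0.001 0.001 0.06 0;0.06 -0.001 0.001 0.07 0;0.06 -0.001 0.001 0.074 0;0.06 -0.001 0.001 0.074 0;0.06 -0.001 0.001 0.074 0",
)

```text
time_s: 15.05
ee_pos: [0.5909, -0.2304, 0.0762]
eef_rot: [-0.229, 3.132, -0.001]
contact_force: [0.7, -0.5, -0.5]
width: 0.0602
gripper_force: 0.0
```

Request:
send_rows(
  increments="0.06 0 0 0.0035 0;0.06 0 0 0.0035 0;0.0 0 0 0.0035 0;0.0 0 0 0.0035 0;0.0 0 0 0.0035 0;0.0 0 0 0.0035 0;0.0 0 0 0.0035 0",
  grip_force=90,
)

```text
time_s: 15.75
ee_pos: [0.5908, -0.2306, 0.0724]
eef_rot: [-0.228, 3.133, -0.0]
contact_force: [-0.8, 0.6, 5.3]
width: 0.0258
gripper_force: 88.2
```

Request:
send_rows(
  increments="0.0 0 0 -0.02 0;0.0 0 0 -0.05 0;0.0 0 0 -0.08 0;0.0 0 0 -0.08 0",
)

```text
time_s: 16.15
ee_pos: [0.5919, -0.2311, 0.1555]
eef_rot: [-0.228, 3.128, -0.005]
contact_force: [0.1, -0.4, -1.5]
width: 0.0259
gripper_force: 88.5
```

```bash
python3 - <<'E'
from h import *
goal(.6046,.0466,.152)
E
```

```text
t 16.15 pos [ 0.5919 -0.2311  0.1555] yaw 98.33 tilt [-0.005 -0.003 -1.   ] q [-0.48  0.61  1.63  0.    0.9  -2.19]
shift [-0.0528  0.2729  0.0029] turn 0.0
```

Request:
send_rows(
  increments="0.0 -0.009 0.046 0 0;0.0 -0.018 0.092 0 0;0.0 -0.027 0.138 0 0;0.0 -0.036 0.184 0 0;0.0 -0.045 0.23 0 0;0.0 -0.054 0.272 0 0;0.0 -0.054 0.272 0 0;0.0 -0.054 0.272 0 0",
)

```text
time_s: 16.95
ee_pos: [0.6043, 0.0474, 0.151]
eef_rot: [0.232, -3.132, -0.0]
contact_force: [0.6, -0.5, -0.9]
width: 0.0258
gripper_force: 88.8
```

Request:
send_rows(
  increments="0.0 0 0 0.01 0;0.0 0 0 0.02 0;0.0 0 0 0.03 0;0.0 0 0 0.04 0;0.0 0 0 0.045 0;0.0 0 0 0.045 0;0.0 0 0 0.045 0",
)

```text
time_s: 17.65
ee_pos: [0.6047, 0.0464, 0.1069]
eef_rot: [-0.228, 3.133, 0.0]
contact_force: [0.0, 0.0, -1.4]
width: 0.0257
gripper_force: 88.8
```

```bash
python3 - <<'E'
from h import *
goal(.6046,.0466,.0949)
f=wcam();I=f["frame"];s=bot.read_state();print(s["contact_force"])
M=R.from_rotvec(s["eef_rot"]).as_matrix();p=s["ee_pos"]
for z in(-.0095,.0504):print(z,wpix(f,p+M@np.array([0,1e-6,z])))
print(wpix(f,(.6046,.0464,.0445)))
cv2.imwrite("pics/w7.png",cv2.resize(I[130:390,210:450],(480,520),interpolation=cv2.INTER_CUBIC))
E
```

```text
t 17.65 pos [0.6047 0.0464 0.1069] yaw 98.33 tilt [-0.  0. -1.] q [-0.03  0.64  1.74  0.    0.77 -1.75]
shift [0.0001 0.0002 0.012 ] turn 0.0
[-0.08281592 -0.21393606 -1.56430353]
-0.0095 [328.39816439 346.87406661]
0.0504 [328.31013046 279.0496386 ]
[328.23288425 269.04278115]
```

View pics/w7.png

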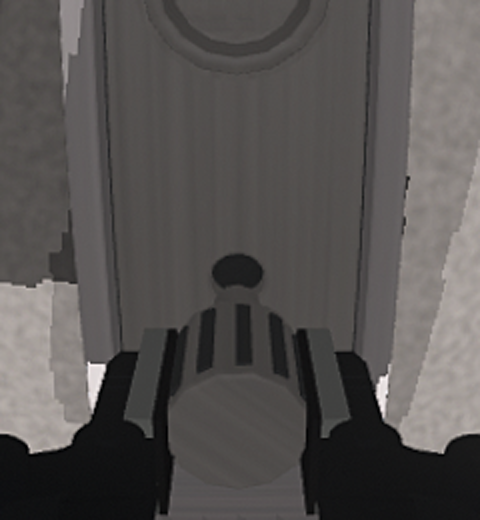

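The far hole shows at crop (238,273) and the bolt's tip is just over it. It may be about 1 mm too far from the robot, so I'll correct by half that and feel down.

Request:
send_rows(
  increments="0.0 0.0006 0.0002 0.004 0;0.0 0.0006 0.0002 0.008 0;0.0 0.0006 0.0002 0.011 0;0.0 0.0006 0.0002 0.013 0;0.0 0.0006 0.0002 0.0145 0;0.0 0.0006 0.0002 0.016 0;0.0 0.0006 0.0002 0.016 0",
)

```text
time_s: 18.4
ee_pos: [0.604, 0.0466, 0.0907]
eef_rot: [0.228, -3.133, -0.0]
contact_force: [-0.6, -0.2, -1.0]
width: 0.0256
gripper_force: 88.8
```

Request:
send_rows(
  increments="0.0 0 0 0.001 0;0.0 0 0 0.002 0;0.0 0 0 0.003 0;0.0 0 0 0.004 0;0.0 0 0 0.005 0;0.0 0 0 0.0055 0;0.0 0 0 0.006 0;0.0 0 0 0.006 0",
)

```text
time_s: 19.2
ee_pos: [0.604, 0.0466, 0.0849]
eef_rot: [0.228, -3.133, -0.0]
contact_force: [-0.0, -0.3, -1.3]
width: 0.0258
gripper_force: 88.8
```

Request:
send_rows(
  increments="0.0 0 0 0.001 0;0.0 0 0 0.002 0;0.0 0 0 0.003 0;0.0 0 0 0.004 0;0.0 0 0 0.005 0;0.0 0 0 0.006 0;0.0 0 0 0.006 0",
)

```text
time_s: 19.9
ee_pos: [0.604, 0.0466, 0.0787]
eef_rot: [0.228, -3.133, -0.0]
contact_force: [0.2, 0.4, -0.9]
width: 0.0257
gripper_force: 88.8
```

Full 12 mm shank is now past the bed's top with no force.

Request:
send_rows(
  increments="0.0 0 0 0.0015 0;0.0 0 0 0.003 0;0.0 0 0 0.0045 0;0.0 0 0 0.006 0;0.0 0 0 0.0075 0;0.0 0 0 0.009 0;0.0 0 0 0.0105 0;0.0 0 0 0.0105 0",
)

```text
time_s: 20.7
ee_pos: [0.6039, 0.0466, 0.0682]
eef_rot: [0.228, -3.133, -0.0]
contact_force: [0.0, 0.2, -1.8]
width: 0.0258
gripper_force: 88.8
```

Request:
send_rows(
  increments="0.0 0 0 0.0006 0;0.0 0 0 0.0012 0;0.0 0 0 0.0018 0;0.0 0 0 0.0018 0",
)

```text
time_s: 21.1
ee_pos: [0.6041, 0.0466, 0.0669]
eef_rot: [-0.228, 3.133, 0.0]
contact_force: [-1.1, -0.1, 2.9]
width: 0.0258
gripper_force: 88.9
```

Request:
send_rows(
  increments="0.0 0 0 0.0005 0;0.0 0 0 0.0005 0;0.0 0 0 -0.0003 0;0.04 0 0 -0.0003 0;0.055 0 0 -0.0003 0;0.055 0 0 -0.0003 0;0.055 0 0 -0.0003 0",
  grip_force=60,
)

```text
time_s: 21.8
ee_pos: [0.604, 0.0466, 0.0668]
eef_rot: [0.228, -3.133, -0.0]
contact_force: [0.4, -0.3, -0.0]
width: 0.055
gripper_force: 0.0
```

Request:
send_rows(
  increments="0.055 0 0 -0.02 0;0.055 0 0 -0.06 0;0.055 0 0 -0.1 0;0.055 -0.04 0 -0.14 0;0.055 -0.08 0 -0.16 0;0.055 -0.11 0 -0.16 0;0.055 -0.11 0 -0.16 0",
)

```text
time_s: 22.5
ee_pos: [0.7154, 0.0629, 0.227]
eef_rot: [-0.228, 3.131, -0.0]
contact_force: [0.3, -0.2, -1.2]
width: 0.055
gripper_force: 0.0
```

```bash
python3 - <<'E'
from h import *
goal(.6,.05,.2)
f=cam("side");P=pts(f)
for c,a,b,zm in(("pin",(.425,.005),(.465,.045),.07),("bolt",(.58,.02),(.63,.075),.06)):
    m=(P[...,0]>a[0])&(P[...,0]<b[0])&(P[...,1]>a[1])&(P[...,1]<b[1])&(P[...,2]>zm)&(P[...,2]<.12);q=P[m]
    print(c,len(q),np.median(q,0),np.percentile(q[:,2],[80,95,100]))
g=cam("scene")
cv2.imwrite("pics/end.png",np.hstack([cv2.resize(f["frame"][190:350,210:390],(400,356)),cv2.resize(g["frame"][190:350,200:400],(400,356))]))
E
```

```text
t 22.5 pos [0.7154 0.0629 0.227 ] yaw 98.35 tilt [-0.002 -0.    -1.   ] q [-0.    0.65  1.33  0.    1.16 -1.72]
shift [0.1161 0.004  0.0267] turn 0.02
pin 74 [0.44705547 0.01702906 0.08568075] [0.09097894 0.09295837 0.09454735]
bolt 112 [0.60541135 0.03899046 0.07493321] [0.07734616 0.07928605 0.08138301]
```

View pics/end.png

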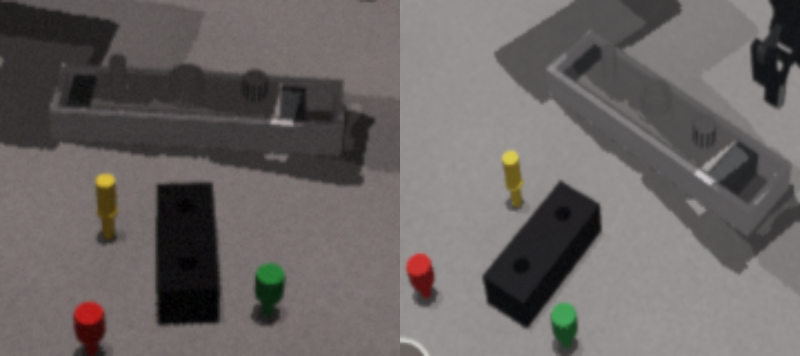

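The end view shows both parts standing in the channel: pin at left (118,65), bolt at left (255,85). Their tops measure about 91 and 77 mm, which matches fully home. The holder is empty and the look-alikes are untouched.

```bash
python3 -c "
from plant import bot
print(bot.hand_in())"
```

```text
the job is handed in; nothing more can be done
None
```

The drift pin is fully home in the near hole and the thumb bolt fully home in the far hole; both are released and standing, and the job was handed in at about 22.6 s of the 61 s allowed.

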